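Stop the laboratory balance rocking with a wedge

ROBOT

A 6-joint arm with a two-finger parallel gripper is mounted at the origin on the work surface. World frame = base frame: x ahead of the robot, y to its left, z up, the work surface at z = 0. Lengths are in m, angles in degrees, forces in N, time in s.
With the tool pointing down it reaches from about 0.4 to 0.825 m from the base axis. Payload 7 kg.
Tool frame: the origin (TCP) lies on the front face of the gripper's body, between the roots of the fingers; the fingertips stand 66 mm ahead of it and the grasp point (between the pads) lies 47 mm ahead of it; z points along the fingers, y is the line along which they close (so a half turn about z gives the same grasp; the last joint's range is limited). The gripper opens to 88 mm and grips with 3 to 60 N. Pads are 19 mm wide; open, the fingers measure 130 mm over their backs; the gripper's body (78 mm by 193 mm) begins 47 mm behind the grasp point.
Start: joints at [-51.274, 20.546, 0.682, 0, -70.136, -16.507], TCP at [0.255, -0.625, 0.292] pointing down, gripper open.
Joint ranges: [-176.03, 176.03], [-82.01, 121.73], [-58.28, 71.71], [-173.87, 95.51], [-174.79, -0.11], [-173.66, 173.66]. Speed limits (degrees/s): [136.94, 136.94, 172.46, 180, 180, 180].

INTERFACE

Orientations are given as [roll, pitch, yaw] about the fixed x, y, z axes, in that order (R = Rz(yaw) Ry(pitch) Rx(roll)).
In Python, from plant import ctrl gives the robot as it stands.
- The arm moves only by the tool send_rows, never from a script. Its argument "deltas" is a list of rows, each a list of 2 entries, a list of its own where there are three numbers: the shift along the tool's x, y, z each as a share of 800 mm, from -1 to 1, then the turn about the tool's z as a share of 90 degrees, from -1 to 1. A call has exactly 5 rows; each row is the pose to reach, as a shift and turn from the pose commanded when the call began, along the tool's axes at that moment; what a row does not reach only later rows make up. A row lasts 1/12 s, in which the tool goes at most 41.7 mm and 7.16 degrees, less where a joint would pass 70% of its speed; a pose out of reach is approached as far as the arm can. A call with a number of a shift or a turn outside -1 to 1 is refused whole. A call with a gripper value outside its range is refused whole. "gripper" is the opening, from 0 (shut) to 1 (fully open), set as the call begins (left out, the last holds). The fingers move at their own pace and stop on an object; the grip force is fixed at half the most. Time passes only in rows, so rows that repeat a pose let the fingers close, or fill a call up. It gives the time, the measured TCP pose, the force, the opening and the grip force at its end, in the units of the state.
- ctrl.get_obs(): the state, without advancing time (a new reading comes with each control period).
- ctrl.snapshot(name): name is "scene" or "top" or "wrist"; returns a dict with "color" (400x640x3 uint8, red, green, blue), "vertical_fov" (degrees; the focal length in pixels is half the picture's height over the tangent of half this angle, whatever the lens; pixels are square), "cx", "cy" (the principal point, pixels), "rvec" (rotation vector, rad) and "tvec" (3), from world to camera coordinates, as OpenCV has them. Camera axes: x right, y down, z forward; pixel columns grow to the right and rows downward; lengths in m; the calibration is good to about 2 mm. A picture is of the moment at which its call begins. There is no depth.
- ctrl.close_job(): hands the job in; it is judged then, once.
Trained networks look in a picture, given as the dict that the camera call returned (one of the last four; its "shot" number tells which), for a name from the list of things; names that differ only in an ending like _2 or _b are one class to them, and where a whole thing is asked for, a point or a joint stands for the part that bears it (a point fixed in the world has none). Each returns a list of dicts, best first, with "conf" (0 to 1); they miss things now and then, are a little off and sometimes report something else, mostly with a low value. They report only what shows in the picture. A call takes as long as a camera call.
- ctrl.boxes_of(picture, thing): "xy" ([column, row] as shares, 0 to 1, of the picture: columns of its width, rows of its height, amid what is visible of it).
- ctrl.cut_out(picture, thing): "pixels" (400x640 bool, what is visible of it) and "xy" ([column, row] as shares, 0 to 1, of the picture: columns of its width, rows of its height, amid what is visible of it).
The state is a dict: "clock": time; "joint_pos": joint angles; "qvel": joint speeds; "tau": joint torques, N m; "tool_pos": TCP position; "orientation": TCP orientation; "force": force on the tool from outside, world axes, zero at the start; "moment": the same for the moment, N m; "opening": finger opening in m; "gripper_force": force on a finger pad.
Only numpy, scipy, OpenCV 4.12 (cv2) and the standard library are available. Lean on these libraries where they do the work, as an engineer would, in place of code of your own. Each camera call takes 0.05 s, during which the arm holds its last target. There are 200 camera calls.

TASK

The weighing balance rocks because its front-left foot is wound up too short. With your fingers only, push the wooden wedge along the bench, thin end first, under that foot until it is snug, then press down firmly with a fingertip on the top of that corner to feel that it no longer rocks (push the wedge in further and press again if it does). Pick nothing up or tip it over, do not prop the balance out of level or shove it out of place, keep off its steel weighing pan, and leave everything else on the bench alone.

Things in the scene. Friction and masses are not known exactly. Their poses are not given: they have to be found in the camera images.
- balance: cream electronic balance, loose, about 3 kg, housing 180 (x) x 200 (y) mm, underside 22 and flat top 62 mm above the bench. Origin: middle of its footprint at bench level; x to its back (front face, x = -90 mm, has the display and faces the robot), y to its left, z up. Round feet at x = +-62, y = +-78 mm; three stand on the bench. Pressing the front-left corner with about 3 to 6 N tips it; let go, it returns level
- raised_foot (a point): centre of the rubber ball (radius 9 mm) of the balance's wound-up front-left foot (x = -62, y = +78 mm on the balance). Its lowest point hangs 5 to 11 mm above the bench, differently each time; it does not move in its screw. It bears on the wedge when its centre is 9 mm from the sloping face
- press_spot (a point): point on the flat top of the housing straight above the raised foot, 28 mm from the front face, 22 mm from the left face: where to press down. Anywhere more than 45 mm in front and 50 mm left of the housing's middle will do; 7 to 20 N held for half a second is firm
- pan: round steel weighing pan, 110 mm across, on top of the balance, delicate: keep off. Origin: its centre, 28 mm behind the housing's middle, at the height of the housing's top; the pan's top is 8 mm higher
- wedge: loose wooden wedge, 50 g, 110 (x) x 50 (y) mm. Origin: middle of its underside; x to the thin end (2 mm high); the thick end (20 mm, x = -55 mm) is upright and flat. Starts before the raised foot, thin end 15 to 55 mm from the balance's front face, up to 15 mm aside, 0.2 rad askew. It slides with under 1 N along the balance's x until the foot bears; then the push rises steeply: 5 N is snug, 15 N shoves the balance
- wedge_ramp: the sloping upper face of the wedge: origin at the middle of that face (11 mm above the bench), x down the slope towards the thin end, y across, z square out of the face. The slope is 18 mm in 110 mm
- petri_dish: closed glass petri dish, 90 mm across, 16 mm high, in front of the balance beside the wedge (leave alone; origin at the centre of its underside)
- pencil: yellow pencil, 8 mm thick, 166 mm long along its x, lying on the left of the wedge's lane (leave alone; origin at the centre of its underside)
- slide_box: dark wooden slide box 102 x 77 x 33 mm, right of the balance (leave alone; origin at the centre of its underside)
- beaker: empty glass beaker, 64 mm across, 75 mm high, left of the balance (leave alone; origin at the centre of its underside)
- weight_big: brass knobbed weight, 30 mm across, 44 mm high, left of the balance beside the pencil (leave alone; origin at the centre of its underside)
- weight_small: brass knobbed weight, 22 mm across, 31 mm high, left of the balance beside the pencil (leave alone; origin at the centre of its underside)
- stain_bottle: small brown bottle, 38 mm across, 65 mm high, in front of the balance at the right (leave alone; origin at the centre of its underside)

How it is judged (in metres and radians):
On the way, in this order (a step that is already met when the one before it is completed fails the run):
1. the wedge is pushed in until its slope meets the raised foot, with no finger on the balance (x of raised_foot in the frame of wedge_ramp between -0.05 and 0.05 m and y of raised_foot in the frame of wedge_ramp between -0.022 and 0.022 m and z of raised_foot in the frame of wedge_ramp below 0.0102 m and contact force between the fingers and balance below 1 N), for 0.1 s.
2. a finger presses firmly on the top of the front-left corner and the balance does not rock (x of raised_foot in the frame of wedge_ramp between -0.05 and 0.05 m and y of raised_foot in the frame of wedge_ramp between -0.022 and 0.022 m and z of raised_foot in the frame of wedge_ramp below 0.0102 m and angle between balance's own z axis and vertical below 0.014 rad and contact force between the fingers and balance above 6 N and height (world z) of the grasp point above 0.06 m and x of the grasp point in the frame of balance below -0.04 m and y of the grasp point in the frame of balance above 0.045 m), for 0.2 s.
At the end, for the whole second after the job is handed in: The raised foot stands over the wedge's slope, within 22 mm of its middle line, no more than 1.2 mm off it; the balance is level within 0.8 degrees, at rest and within 30 mm of where it stood; the wedge lies flat on the bench (x of raised_foot in the frame of wedge_ramp between -0.05 and 0.05 m and y of raised_foot in the frame of wedge_ramp between -0.022 and 0.022 m and z of raised_foot in the frame of wedge_ramp below 0.0102 m and angle between balance's own z axis and vertical below 0.014 rad and distance of balance from where it was at the start of the episode below 0.03 m and height (world z) of wedge below 0.006 m and linear speed of each of balance, wedge below 0.01 m/s and angular speed of balance below 0.05 rad/s); the robot touches nothing.
It fails at once if the wedge is lifted off the bench or tipped up (height (world z) of wedge above 0.012 m or angle between wedge's own z axis and vertical above 0.35 rad).
It fails at once if the balance is lifted or tipped over (height (world z) of balance above 0.015 m or angle between balance's own z axis and vertical above 0.25 rad).
It fails at once if the weighing pan is pressed (contact force between any of the fingers, the arm and pan above 2 N).
It fails at once if something else on the bench is moved more than 30 mm or tipped (distance of any of petri_dish, pencil, slide_box, beaker, weight_big, weight_small, stain_bottle from where it was at the start of the episode above 0.03 m or angle between any of petri_dish, pencil, slide_box, beaker, weight_big, weight_small, stain_bottle's own z axis and vertical above 0.5 rad).
It also fails if it takes over 48 s, if anything falls off the work surface, if the arm or the gripper's body presses on something with over 40 N, if the wrist force passes 120 N, or if a joint passes its speed limit or range.

## Working session

There is one attempt and no reset: what is moved stays moved. The work goes in short steps, Python scripts to look and compute and a tool call to move; the robot and the scene stay as the last step left them, time stands still between calls to the robot, and variables do not carry over. Pictures are saved under pics/ and viewed, at most 10 in all, crops included, and the job is handed in when it is done.

Besides the shell and the picture viewer there is one more tool, called after "Call:" as name(argument=value, ...), one argument or row to a line, values as JSON. send_rows: Moves the arm, as the interface text tells. Shift numbers are shares of 800 mm and turn numbers shares of 90 degrees, none past 1 either way. Its arguments: {"type":"object","properties":{"deltas":{"type":"array","items":{"type":"array"}},"gripper":{"type":"number"}},"required":["deltas"]}

```bash
ls; mkdir -p pics
cat > h.py <<'E'
import numpy as np, cv2
from plant import ctrl
def cam(s):
    f=200/np.tan(np.radians(s["vertical_fov"])/2)
    K=np.array([[f,0,s["cx"]],[0,f,s["cy"]],[0,0,1]]);R=cv2.Rodrigues(np.array(s["rvec"],float))[0]
    return K,R,np.array(s["tvec"],float).ravel()
def px2w(s,uv,z):
    K,R,t=cam(s);uv=np.atleast_2d(uv).astype(float)
    d=(R.T@np.linalg.inv(K)@np.c_[uv,np.ones(len(uv))].T).T;c=-R.T@t
    return c+d*((z-c[2])/d[:,2])[:,None]
def w2px(s,P):
    K,R,t=cam(s);q=(K@(R@np.atleast_2d(P).T+t[:,None])).T
    return q[:,:2]/q[:,2:]
E
python3 - <<'E'
from h import *
o=ctrl.get_obs();print(o["clock"],o["tool_pos"],o["orientation"],o["force"])
for n in("scene","top"):
    s=ctrl.snapshot(n);cv2.imwrite(f"pics/{n}0.png",s["color"][:,:,::-1]);K,R,t=cam(s);print(n,-R.T@t,K[0,0])
    for th in("balance","wedge","pan","raised_foot","press_spot","petri_dish","pencil"):
        for d in ctrl.cut_out(s,th)[:1]:
            m=d["pixels"].astype(np.uint8);r=cv2.minAreaRect(np.argwhere(m)[:,::-1].astype(np.float32))
            print(th,round(d["conf"],2),np.array(d["xy"])*[640,400],cv2.boxPoints(r).round(1).tolist())
E
```

```text
pics
0.0 [ 0.25507034 -0.62455286  0.29123084] [ 1.79906310e+02 -8.83553913e-03 -1.57788686e+02] [-0.86945501  1.03474842  0.13967813]
scene [ 0.85303824 -0.44377712  0.78128976] 503.08090601773364
balance 0.66 [318.784 238.4  ] [[247.0, 273.3999938964844], [278.1000061035156, 165.39999389648438], [386.6000061035156, 196.60000610351562], [355.5, 304.6000061035156]]
wedge 0.84 [240.576 184.88 ] [[211.89999389648438, 184.3000030517578], [224.60000610351562, 161.8000030517578], [275.6000061035156, 190.60000610351562], [262.8999938964844, 213.10000610351562]]
pan 0.67 [336.384 231.08 ] [[304.0, 203.0], [369.0, 203.0], [369.0, 259.0], [304.0, 259.0]]
press_spot 0.61 [322.304 237.6  ] [[246.6999969482422, 273.20001220703125], [278.8999938964844, 163.8000030517578], [387.8999938964844, 195.89999389648438], [355.70001220703125, 305.29998779296875]]
petri_dish 0.69 [219.072 243.4  ] [[184.5, 245.5], [220.5, 209.5], [254.0, 243.0], [218.0, 279.0]]
pencil 0.61 [276.416 149.4  ] [[233.3000030517578, 143.0], [234.60000610351562, 137.1999969482422], [309.70001220703125, 153.89999389648438], [308.3
[... 254 characters left out ...]
1000061035156, 226.1999969482422]]
wedge 0.91 [340.416 259.8  ] [[330.0, 234.0], [352.0, 234.0], [352.0, 282.0], [330.0, 282.0]]
pan 0.82 [359.424 164.2  ] [[335.0, 139.0], [384.0, 139.0], [384.0, 188.0], [335.0, 188.0]]
press_spot 0.65 [360.512 176.6  ] [[310.29998779296875, 145.39999389648438], [399.20001220703125, 130.1999969482422], [412.8999938964844, 210.0], [323.8999938964844, 225.1999969482422]]
petri_dish 0.21 [360.704 176.92 ] [[309.5, 145.3000030517578], [398.5, 129.3000030517578], [413.0, 210.0], [324.1000061035156, 226.0]]
pencil 0.76 [293.888 268.8  ] [[286.70001220703125, 230.3000030517578], [290.29998779296875, 229.5], [303.20001220703125, 293.79998779296875], [299.5, 294.5]]
```

Run:
```python
import cv2
a=cv2.imread("pics/top0.png")[100:320,230:470];b=cv2.imread("pics/scene0.png")[120:320,170:410]
cv2.imwrite("pics/t.png",cv2.resize(a,None,fx=2.7,fy=2.7,interpolation=2));cv2.imwrite("pics/s.png",cv2.resize(b,None,fx=2.9,fy=2.9,interpolation=2))
```

```text
(no output)
```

View pics/t.png

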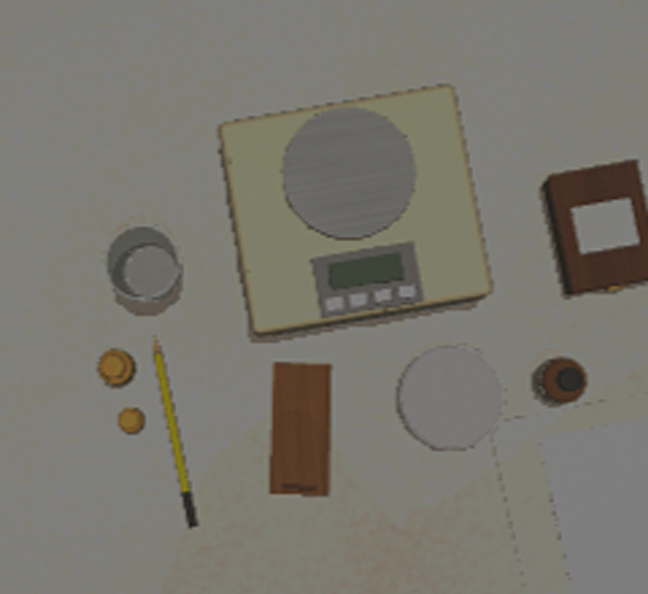

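View pics/s.png

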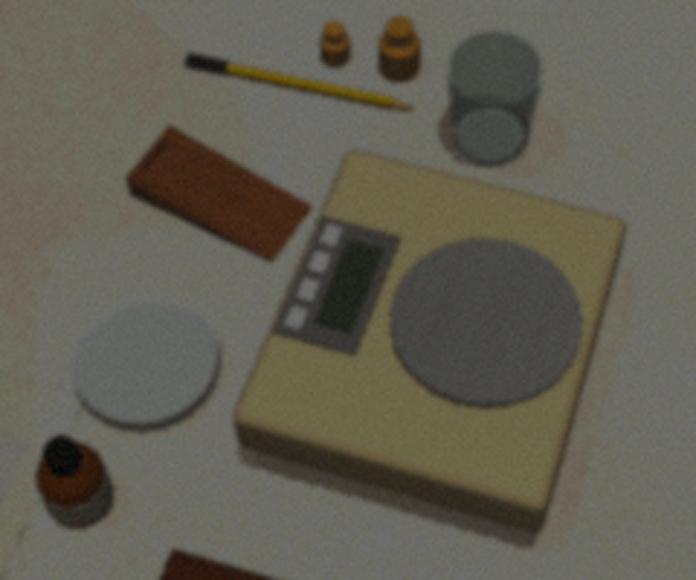

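The top view shows the balance's front-left corner at about crop (255,333). The wedge is at (272-330, 363-495) with its thin end towards the balance, the pencil is to its left and the dish to its right. Next I fit the models to the masks.

```bash
cat >> h.py <<'E'
from scipy.optimize import minimize
def T(p,P):
    c,s=np.cos(p[2]),np.sin(p[2]);P=np.atleast_2d(P)
    return np.c_[p[0]+c*P[:,0]-s*P[:,1],p[1]+s*P[:,0]+c*P[:,1],P[:,2]]
B=np.array([[x,y,z] for x in(-.09,.09) for y in(-.1,.1) for z in(.022,.062)])
W=np.array([[x,y,z] for y in(-.025,.025) for x,z in((-.055,0),(-.055,.02),(.055,0),(.055,.002))])
def fit(views,M,p0):
    def cost(p):
        e=0
        for s,m in views:
            h=cv2.convexHull(w2px(s,T(p,M)).astype(np.float32))
            im=np.zeros((1600,2560),np.uint8);cv2.fillConvexPoly(im,np.round((h+.5)*4*16).astype(np.int32),255,shift=4)
            im=cv2.resize(im,(640,400),interpolation=cv2.INTER_AREA)/255.
            e+=np.abs(im-m).sum()/m.sum()
        return e
    best=None
    for k in range(3):
        r=minimize(cost,p0,method="Nelder-Mead",options=dict(initial_simplex=np.array(p0)+np.vstack([np.zeros(3),np.diag([.012,.012,.08])/(k+1)]),xatol=1e-5,fatol=1e-5));p0=r.x
    return r.x,r.fun
E
cat > m.py <<'E'
from h import *
S=[ctrl.snapshot(n) for n in("scene","top")]
mk=lambda th:[(s,ctrl.cut_out(s,th)[0]["pixels"].astype(float)) for s in S]
vb=mk("balance");vw=mk("wedge")
c=px2w(S[1],[[361.7,178]],.05)[0];w=px2w(S[1],[[340.4,259.8]],.01)[0]
b,eb=fit(vb,B,[c[0],c[1],.16]);w_,ew=fit(vw,W,[w[0],w[1],0])
print("bal",b,eb,"wedge",w_,ew)
for v in vb: print(fit([v],B,list(b)))
for v in vw: print(fit([v],W,list(w_)))
print("foot",T(b,[-.062,.078,0]),"pencil",[px2w(S[1],q,.006) for q in ([288.5,229.9],[301.3,294.2])])
for d in ("petri_dish","beaker","weight_big","weight_small"):
    r=ctrl.boxes_of(S[1],d)
    if r: print(d,r[0]["conf"],px2w(S[1],np.array(r[0]["xy"])*[640,400],.02))
E
python3 m.py
```

```text
bal [ 0.6692622  -0.04829004  0.17584058] 0.07037400944600918 wedge [ 0.488601   -0.00467592 -0.02871111] 0.12218886767236425
(array([ 0.66896616, -0.04490848,  0.17249536]), np.float64(0.04349673202614379))
(array([ 0.66957873, -0.04831455,  0.16932578]), np.float64(0.02152330387300765))
(array([ 0.48755893, -0.00325906, -0.01963351]), np.float64(0.03697703680402642))
(array([ 0.48948225, -0.00560459, -0.00762384]), np.float64(0.04860631451810753))
foot [[0.59457325 0.01766117 0.        ]] pencil [array([[0.55403096, 0.11661545, 0.006     ]]), array([[0.4075694 , 0.08574557, 0.006     ]])]
petri_dish 0.62 [[ 0.50554992 -0.13476913  0.02      ]]
beaker 0.6 [[0.63451078 0.12418396 0.02      ]]
weight_big 0.59 [[ 0.70373008 -0.04461676  0.02      ]]
weight_small 0.59 [[0.49664529 0.13802084 0.02      ]]
```

```bash
cat > go.py <<'E'
import sys
from h import *
from scipy.spatial.transform import Rotation as Ro
bp=[.669,-.047,.171]
def go(tx,ty,tz,yaw=-170.2):
    o=ctrl.get_obs();R=Ro.from_euler("xyz",o["orientation"],degrees=True).as_matrix()
    d=R.T@(np.array([tx,ty,tz])-o["tool_pos"])
    tr=-((yaw-o["orientation"][2]+180)%360-180)
    print("t",round(o["clock"],2),"pos",o["tool_pos"].round(4),"rpy",np.round(o["orientation"],2),"F",np.round(o["force"],2),"open",o["opening"])
    print("shares",(d/.8).round(4),"turn",round(tr/90,4),"mm",(d*1000).round(1))
if len(sys.argv)>3: go(*map(float,sys.argv[1:4]))
E
python3 go.py .413 -.017 .2
```

```text
t 1.3 pos [ 0.2552 -0.6249  0.2922] rpy [ 180.     -0.   -157.78] F [-0.48 -0.6   0.92] open 0.08775180907383037
shares [-0.4699  0.6288  0.1152] turn 0.138 mm [-375.9  503.1   92.2]
```

Call:
send_rows(
  deltas=[
    [[-0.036,0.048,0.01],0.03],
    [[-0.072,0.096,0.02],0.06],
    [[-0.108,0.144,0.03],0.09],
    [[-0.144,0.192,0.04],0.12],
    [[-0.18,0.24,0.05],0.138],
  ],
  gripper=0.1,
)

```text
clock: 1.72
tool_pos: [0.3071, -0.4244, 0.2576]
orientation: [-180.0, 0.0, -170.4]
force: [1.7, 0.9, 0.6]
opening: 0.0599
gripper_force: 0.0
```

```bash
python3 go.py .413 -.017 .2
```

```text
t 1.72 pos [ 0.3071 -0.4244  0.2576] rpy [-1.7999e+02  1.0000e-02 -1.7038e+02] F [1.67 0.92 0.61] open 0.05989524858852532
shares [-0.2156  0.48    0.0719] turn -0.002 mm [-172.5  384.    57.5]
```

Call:
send_rows(
  deltas=[
    [[-0.02,0.045,0.006],0],
    [[-0.04,0.09,0.012],0],
    [[-0.06,0.135,0.018],0],
    [[-0.08,0.18,0.024],0],
    [[-0.1,0.225,0.03],0],
  ],
)

```text
clock: 2.13
tool_pos: [0.3555, -0.2334, 0.2341]
orientation: [-180.0, 0.1, -170.2]
force: [1.1, 0.0, -0.6]
opening: 0.0266
gripper_force: 0.0
```

```bash
python3 go.py .413 -.017 .15
```

```text
t 2.13 pos [ 0.3555 -0.2334  0.2341] rpy [-1.7998e+02  6.0000e-02 -1.7021e+02] F [ 1.08  0.03 -0.61] open 0.026605629158681317
shares [-0.1167  0.2544  0.1051] turn -0.0002 mm [-93.4 203.5  84.1]
```

Call:
send_rows(
  deltas=[
    [[-0.024,0.045,0.01],0],
    [[-0.048,0.09,0.03],0],
    [[-0.072,0.135,0.05],0],
    [[-0.094,0.18,0.07],0],
    [[-0.11,0.22,0.09],0],
  ],
)

```text
clock: 2.55
tool_pos: [0.4127, -0.0463, 0.1631]
orientation: [180.0, 0.2, -170.2]
force: [1.3, 0.1, -0.7]
opening: 0.0091
gripper_force: 0.0
```

```bash
python3 m.py; python3 go.py .413 -.017 .1
```

```text
bal [ 0.66960242 -0.04813173  0.17174515] 0.054957993333487595 wedge [ 0.48848456 -0.0033472  -0.01004198] 0.16214551796538998
(array([ 0.66931491, -0.04520895,  0.17517822]), np.float64(0.026290529389156422))
(array([ 0.6695901 , -0.04867085,  0.17141809]), np.float64(0.022256336945161936))
(array([ 0.48765775, -0.0032652 , -0.02096797]), np.float64(0.035449974861739564))
(array([ 0.49059715, -0.00401758, -0.00884262]), np.float64(0.11382708523824038))
foot [[0.5951842  0.01812481 0.        ]] pencil [array([[0.55403096, 0.11661545, 0.006     ]]), array([[0.4075694 , 0.08574557, 0.006     ]])]
petri_dish 0.86 [[ 0.51453314 -0.12509657  0.02      ]]
beaker 0.7 [[0.63330865 0.13024214 0.02      ]]
weight_big 0.71 [[0.53567446 0.145005   0.02      ]]
weight_small 0.66 [[0.49393769 0.13637785 0.02      ]]
t 3.05 pos [ 0.4117 -0.0495  0.1632] rpy [ 1.7999e+02  6.0000e-02 -1.7032e+02] F [0.48 0.15 0.14] open 0.00858567739995524
shares [-0.0083  0.0397  0.079 ] turn -0.0014 mm [-6.7 31.8 63.2]
```

Call:
send_rows(
  deltas=[
    [[-0.004,0.02,0.01],0],
    [[-0.008,0.04,0.03],0],
    [[-0.008,0.04,0.07],0],
    [[-0.008,0.04,0.105],0],
    [[-0.008,0.04,0.113],0],
  ],
)

```text
clock: 3.47
tool_pos: [0.4108, -0.0171, 0.0697]
orientation: [-180.0, -0.3, -170.3]
force: [-1.2, 0.4, 0.2]
opening: 0.0085
gripper_force: 0.0
```

```bash
python3 go.py .413 -.017 .073
python3 - <<'E'
from h import *
s=ctrl.snapshot("scene");a=s["color"][120:320,170:410,::-1]
cv2.imwrite("pics/s1.png",cv2.resize(a,None,fx=2.9,fy=2.9,interpolation=2))
E
```

```text
t 3.47 pos [ 0.4108 -0.0171  0.0697] rpy [-179.96   -0.25 -170.31] F [-1.21  0.4   0.15] open 0.008527063626390089
shares [-0.0027 -0.0003 -0.0041] turn -0.0012 mm [-2.2 -0.3 -3.3]
```

View pics/s1.png

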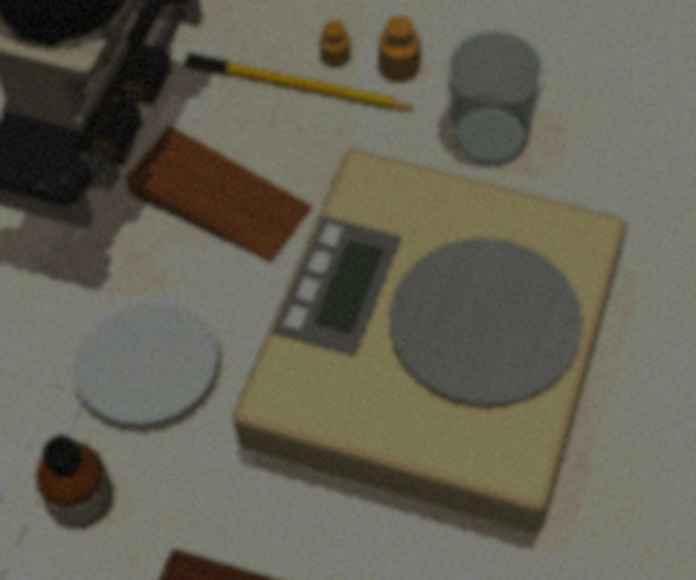

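The fingers stand behind the thick end (crop about 110,160), clear of the pencil and the wedge. I start the push.

Call:
send_rows(
  deltas=[
    [[-0.01,0,-0.003],0],
    [[-0.02,0,-0.003],0],
    [[-0.03,0,-0.003],0],
    [[-0.04,0,-0.003],0],
    [[-0.05,0,-0.003],0],
  ],
)

```text
clock: 3.93
tool_pos: [0.4536, -0.0088, 0.0758]
orientation: [180.0, 0.1, -170.2]
force: [0.1, 0.4, 0.3]
opening: 0.0089
gripper_force: 0.3
```

Call:
send_rows(
  deltas=[
    [[-0.009,0.0005,0],0],
    [[-0.018,0.001,0],0],
    [[-0.027,0.0015,0],0],
    [[-0.034,0.002,0],0],
    [[-0.038,0.002,0],0],
  ],
)

```text
clock: 4.35
tool_pos: [0.4826, -0.0021, 0.0747]
orientation: [-180.0, 0.0, -170.2]
force: [-0.4, -0.7, 0.5]
opening: 0.0089
gripper_force: 0.4
```

```bash
python3 go.py .413 -.017 .073; python3 m.py | head -5;  python3 - <<'E'
from h import *
s=ctrl.snapshot("scene");a=s["color"][120:320,170:410,::-1]
cv2.imwrite("pics/s2.png",cv2.resize(a,None,fx=2.9,fy=2.9,interpolation=2))
E
```

```text
t 4.35 pos [ 0.4826 -0.0021  0.0747] rpy [-1.8000e+02  1.0000e-02 -1.7019e+02] F [-0.36 -0.67  0.49] open 0.008895691797236033
shares [ 0.0889 -0.0036  0.0021] turn 0.0001 mm [71.1 -2.9  1.7]
bal [ 0.6695501  -0.04824095  0.1762625 ] 0.07115779719336317 wedge [0.5438493  0.01895203 0.12324593] 5.22303266049396
(array([ 0.66918485, -0.04535297,  0.17215   ]), np.float64(0.033737576663318385))
(array([ 0.66898491, -0.04878961,  0.17617867]), np.float64(0.031166007258934703))
(array([0.54146597, 0.01978674, 0.16304027]), np.float64(0.8230837789661319))
(array([0.59978103, 0.0223705 , 0.03039554]), np.float64(4.303549522373052))
```

View pics/s2.png

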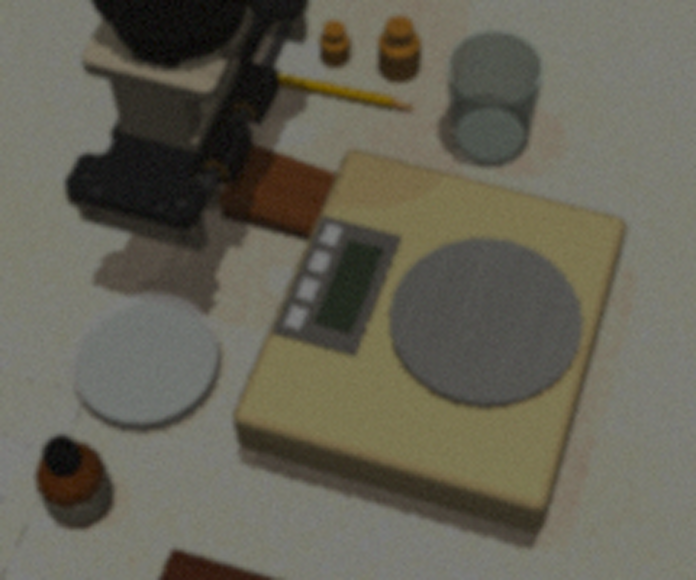

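The wedge is now square to the balance and its thin end is under the housing. From here I creep forward and watch the force.

Call:
send_rows(
  deltas=[
    [[-0.0025,0,0],0],
    [[-0.005,0,0],0],
    [[-0.0075,0,0],0],
    [[-0.01,0,0],0],
    [[-0.011,0,0],0],
  ],
)

```text
clock: 5.32
tool_pos: [0.4907, -0.0008, 0.0748]
orientation: [-180.0, 0.0, -170.2]
force: [-1.7, -0.3, 0.3]
opening: 0.0088
gripper_force: 0.4
```

Call:
send_rows(
  deltas=[
    [[-0.0015,0,0],0],
    [[-0.003,0,0],0],
    [[-0.0045,0,0],0],
    [[-0.006,0,0],0],
    [[-0.006,0,0],0],
  ],
)

```text
clock: 5.73
tool_pos: [0.4955, 0.0001, 0.0748]
orientation: [180.0, 0.0, -170.2]
force: [0.6, 0.1, -0.2]
opening: 0.0088
gripper_force: 0.0
```

Call:
send_rows(
  deltas=[
    [[-0.0015,0,0],0],
    [[-0.003,0,0],0],
    [[-0.0045,0,0],0],
    [[-0.006,0,0],0],
    [[-0.006,0,0],0],
  ],
)

```text
clock: 6.15
tool_pos: [0.5002, 0.0009, 0.0748]
orientation: [180.0, 0.0, -170.2]
force: [-0.5, -0.7, -0.3]
opening: 0.0089
gripper_force: 0.0
```

Call:
send_rows(
  deltas=[
    [[-0.001,0,0],0],
    [[-0.002,0,0],0],
    [[-0.003,0,0],0],
    [[-0.004,0,0],0],
    [[-0.004,0,0],0],
  ],
)

```text
clock: 6.57
tool_pos: [0.5029, 0.0013, 0.0747]
orientation: [-180.0, -0.0, -170.2]
force: [-1.1, -0.2, 1.0]
opening: 0.0086
gripper_force: 0.6
```

Call:
send_rows(
  deltas=[
    [[-0.001,0,0],0],
    [[-0.002,0,0],0],
    [[-0.003,0,0],0],
    [[-0.004,0,0],0],
    [[-0.004,0,0],0],
  ],
)

```text
clock: 6.98
tool_pos: [0.5043, 0.0012, 0.0744]
orientation: [-180.0, -0.2, -170.2]
force: [-7.4, -0.7, 5.6]
opening: 0.0088
gripper_force: 3.6
```

Call:
send_rows(
  deltas=[
    [[-0.001,0,0],0],
    [[-0.002,0,0],0],
    [[-0.003,0,0],0],
    [[-0.004,0,0],0],
    [[-0.004,0,0],0],
  ],
)

```text
clock: 7.4
tool_pos: [0.5054, 0.0011, 0.074]
orientation: [-179.9, -0.5, -170.3]
force: [-13.4, -0.7, 9.4]
opening: 0.0092
gripper_force: 6.6
```

Call:
send_rows(
  deltas=[
    [[-0.001,0,0],0],
    [[-0.002,0,0],0],
    [[-0.003,0,0],0],
    [[-0.004,0,0],0],
    [[-0.004,0,0],0],
  ],
)

```text
clock: 7.82
tool_pos: [0.5064, 0.0009, 0.0736]
orientation: [-179.9, -0.7, -170.3]
force: [-18.8, -0.7, 14.9]
opening: 0.0089
gripper_force: 9.7
```

Contact is firm, but sending three calls together overshot to about 19 N. I back off and check.

Call:
send_rows(
  deltas=[
    [[0.005,0,0],0],
    [[0.015,0,0],0],
    [[0.03,0,0],0],
    [[0.04,0,0],0],
    [[0.045,0,0],0],
  ],
)

```text
clock: 8.23
tool_pos: [0.4763, -0.0032, 0.0749]
orientation: [180.0, 0.0, -170.2]
force: [-0.5, -0.8, -0.6]
opening: 0.0087
gripper_force: 0.0
```

```bash
python3 m.py | head -5
python3 - <<'E'
from h import *
s=ctrl.snapshot("scene");a=s["color"][140:290,190:400,::-1]
cv2.imwrite("pics/s3.png",cv2.resize(a,None,fx=3.5,fy=3.5,interpolation=2))
E
python3 go.py .54 .018 .17
```

```text
bal [ 0.66969563 -0.04844372  0.17099979] 0.07655103695136545 wedge [0.56658791 0.02219951 0.14288418] 3.4147929573115343
(array([ 0.66897005, -0.04495578,  0.17201188]), np.float64(0.0366910740904549))
(array([ 0.6691968 , -0.04885385,  0.16693071]), np.float64(0.03330699935262297))
(array([0.56408693, 0.0250574 , 0.20805603]), np.float64(1.585577269305051))
(array([0.58775459, 0.02594412, 0.21057267]), np.float64(1.7456063907044297))
t 8.78 pos [ 0.4771 -0.0031  0.0747] rpy [-180.     -0.   -170.21] F [ 0.65 -0.15  0.23] open 0.008636543317232013
shares [-0.0819  0.0127 -0.1191] turn -0.0001 mm [-65.5  10.1 -95.3]
```

View pics/s3.png

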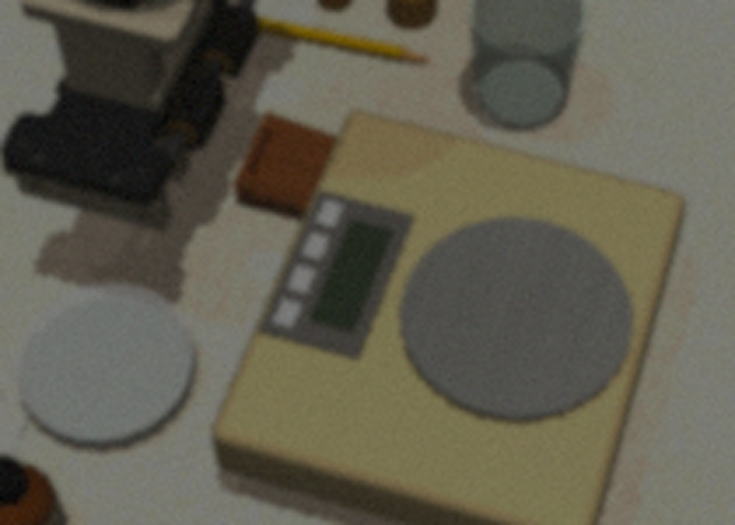

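The wedge sits under the corner and the balance has not moved. I lift, shut the fingers, and move over the press spot.

Call:
send_rows(
  deltas=[
    [[0,0,-0.03],0],
    [[0,0,-0.07],0],
    [[0,0,-0.1],0],
    [[0,0,-0.115],0],
    [[0,0,-0.12],0],
  ],
  gripper=0,
)

```text
clock: 9.2
tool_pos: [0.4781, -0.0028, 0.1732]
orientation: [180.0, 0.2, -170.2]
force: [0.3, 0.3, 0.4]
opening: 0.0001
gripper_force: 0.0
```

```bash
python3 go.py .5937 .0148 .145
```

```text
t 9.2 pos [ 0.4781 -0.0028  0.1732] rpy [ 179.96    0.24 -170.19] F [0.28 0.27 0.37] open 6.0758498945015515e-05
shares [-0.146  -0.003   0.0359] turn 0.0002 mm [-116.8   -2.4   28.7]
```

Call:
send_rows(
  deltas=[
    [[-0.036,0,0],0],
    [[-0.075,0,0],0],
    [[-0.115,-0.002,0],0],
    [[-0.14,-0.003,0.015],0],
    [[-0.146,-0.003,0.03],0],
  ],
)

```text
clock: 9.62
tool_pos: [0.5957, 0.0149, 0.1456]
orientation: [-180.0, 0.1, -170.2]
force: [-0.1, 0.2, 0.1]
opening: 0.0004
gripper_force: 0.0
```

Call:
send_rows(
  deltas=[
    [[0,0,0.003],0],
    [[0,0,0.006],0],
    [[0,0,0.01],0],
    [[0,0,0.013],0],
    [[0,0,0.015],0],
  ],
)

```text
clock: 10.03
tool_pos: [0.5919, 0.0143, 0.1351]
orientation: [180.0, 0.0, -170.2]
force: [-0.2, -0.1, 0.3]
opening: 0.0005
gripper_force: 0.0
```

Call:
send_rows(
  deltas=[
    [[0,0,0.002],0],
    [[0,0,0.004],0],
    [[0,0,0.006],0],
    [[0,0,0.007],0],
    [[0,0,0.007],0],
  ],
)

```text
clock: 10.45
tool_pos: [0.5924, 0.0143, 0.1291]
orientation: [180.0, -0.0, -170.2]
force: [-0.2, -0.2, 0.9]
opening: 0.0005
gripper_force: 0.0
```

Call:
send_rows(
  deltas=[
    [[0,0,0.001],0],
    [[0,0,0.002],0],
    [[0,0,0.003],0],
    [[0,0,0.003],0],
    [[0,0,0.003],0],
  ],
)

```text
clock: 10.87
tool_pos: [0.5926, 0.0144, 0.1279]
orientation: [-180.0, 0.0, -170.2]
force: [-2.9, 1.3, 8.6]
opening: 0.0004
gripper_force: 4.6
```

Call:
send_rows(
  deltas=[
    [[0,0,0.0005],0],
    [[0,0,0.001],0],
    [[0,0,0.001],0],
    [[0,0,0.001],0],
    [[0,0,0.001],0],
  ],
)

```text
clock: 11.28
tool_pos: [0.5926, 0.0144, 0.1278]
orientation: [-180.0, 0.1, -170.2]
force: [-5.8, 1.4, 15.7]
opening: 0.0005
gripper_force: 7.6
```

Call:
send_rows(
  deltas=[
    [[0,0,0],0],
    [[0,0,0],0],
    [[0,0,0],0],
    [[0,0,0],0],
    [[0,0,0],0],
  ],
)

```text
clock: 11.7
tool_pos: [0.5926, 0.0144, 0.1278]
orientation: [-180.0, 0.1, -170.2]
force: [-6.6, 1.1, 15.8]
opening: 0.0005
gripper_force: 7.6
```

```bash
python3 m.py | head -3; python3 go.py .5937 .0148 .2
```

```text
bal [ 0.66941113 -0.04860832  0.16948999] 1.5654492308759926 wedge [ 0.50657609  0.01531225 -0.00105607] 43.34993087021033
(array([ 0.66881863, -0.04553892,  0.17268184]), np.float64(0.11309429567628235))
(array([ 0.66948706, -0.04905505,  0.17051015]), np.float64(1.445414336652183))
t 12.2 pos [0.5926 0.0144 0.1278] rpy [-1.7999e+02  5.0000e-02 -1.7017e+02] F [-5.83  2.09 14.99] open 0.000435385110906098
shares [-0.0016  0.0002 -0.0903] turn 0.0004 mm [ -1.2   0.2 -72.2]
```

The force went from 8.6 to 15.8 N and the tip sank only 0.1 mm, so the corner is firm. I lift off and look once more.

Call:
send_rows(
  deltas=[
    [[0,0,-0.01],0],
    [[0,0,-0.03],0],
    [[0,0,-0.06],0],
    [[0,0,-0.09],0],
    [[0,0,-0.11],0],
  ],
)

```text
clock: 12.62
tool_pos: [0.5931, 0.0144, 0.2165]
orientation: [-180.0, 0.1, -170.2]
force: [0.4, 0.6, 0.0]
opening: -0.0001
gripper_force: 0.0
```

Call:
send_rows(
  deltas=[
    [[0.03,0,-0.03],0],
    [[0.07,0,-0.06],0],
    [[0.1,0,-0.08],0],
    [[0.12,0,-0.1],0],
    [[0.12,0,-0.1],0],
  ],
)

```text
clock: 13.03
tool_pos: [0.4965, -0.0025, 0.2981]
orientation: [180.0, 0.3, -170.2]
force: [0.3, 0.4, 0.6]
opening: 0.0003
gripper_force: 0.0
```

```bash
python3 m.py|head -4
python3 - <<'E'
from h import *
s=ctrl.snapshot("scene");a=s["color"][120:320,170:410,::-1]
cv2.imwrite("pics/s4.png",cv2.resize(a,None,fx=2.9,fy=2.9,interpolation=2))
E
```

```text
Traceback (most recent call last):
  File "m.py", line 4, in <module>
    vb=mk("balance");vw=mk("wedge")
                        ~~^^^^^^^^^
  File "m.py", line 3, in <lambda>
    mk=lambda th:[(s,ctrl.cut_out(s,th)[0]["pixels"].astype(float)) for s in S]
                     ~~~~~~~~~~~~~~~~~~^^^
IndexError: list index out of range
```

View pics/s4.png

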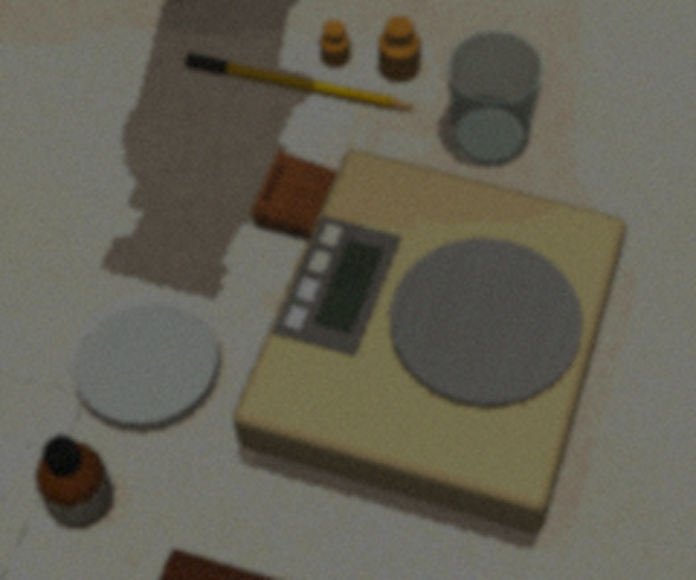

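The balance corners are at the same pixels as at the start. The wedge, at crop (253-335, 150-235), kept its place after the press and nothing else moved, so I hand in.

```bash
python3 -c "
from plant import ctrl
print(ctrl.close_job())"
```

```text
the job is handed in; nothing more can be done
None
```

The wedge is snug under the front-left foot and the corner held firm under a press of about 15 N. The push briefly reached about 19 N, over the 15 N said to shove the balance, but the pictures show the balance and everything else where they stood. The job is handed in; no verdict was returned.

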